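# Line up the bench containers by height

### The arm

A 6-joint arm with a two-finger parallel gripper is mounted at the origin on a cart in front of the work surface, level with it; the furniture and walls round the work are solid. World frame = base frame: x ahead of the robot, y to its left, z up, the work surface at z = 0. Lengths are in m, angles in rad, forces in N, time in s.
With the tool pointing down it reaches from about 0.275 to 0.975 m from the base axis. Payload 8.4 kg.
Tool frame: the origin (TCP) lies at the very end of the fingers, on their centre line; the grasp point (between the pads) lies 19 mm behind it; z points along the fingers, y is the line along which they close (so a half turn about z gives the same grasp; the last joint's range is limited). The gripper opens to 92 mm and grips with 3 to 60 N. Pads are 20 mm wide; open, the fingers measure 128 mm over their backs; the gripper's body (75 mm by 189 mm) begins 69 mm behind the grasp point.
Start: joints at [1.192, 0.353, 1.633, -0, 1.155, -0.002], TCP at [0.23, 0.581, 0.215] pointing down, gripper open.
Joint ranges: [-2.63, 2.63], [-0.92, 2.1], [0.06, 2.66], [-1.3, 4.44], [0, 2.69], [-3.02, 3.02]. Speed limits (rad/s): [2.22, 2.22, 2.79, 3.14, 3.14, 3.14].

### API

Orientations are given as a rotation vector (axis times angle).
In Python, from bench import ctrl gives the robot as it stands. Calls block until the motion is done:
- ctrl.move_ptp(position, orientation): joint-space move of the TCP to a pose.
- ctrl.move_l(position, orientation=None, max_speed=0.15, force_limit=None): straight line of the TCP; orientation=None keeps the orientation; max_speed is the mean speed in m/s. With force_limit (N) it stops when the force on the tool has changed by that much, and returns True; else False.
- ctrl.move_joints(angles): joint-space move.
- ctrl.gripper_to(opening): finger opening in m; the grip force is fixed at half the most; returns when the fingers have stopped.
- ctrl.wait(seconds).
- ctrl.inverse_kinematics(position, orientation): joint angles nearest the present ones, or None.
- ctrl.observe(): the state.
- ctrl.grab_frame(name): name is "scene" or "side" or "wrist"; returns a dict with "image" (384x512x3 uint8, red, green, blue), "vfov" (degrees; the focal length in pixels is half the picture's height over the tangent of half this angle, whatever the lens; pixels are square), "cx", "cy" (the principal point, pixels), "distortion" ([k1, k2, p1, p2, k3] as OpenCV has them; the pictures are not rectified), "camera_from_world" (4x4, takes a point from world to camera coordinates). Camera axes: x right, y down, z forward; pixel columns grow to the right and rows downward; lengths in m; the calibration is good to about 2 mm. A picture is of the moment at which its call begins. There is no depth.
A pose or a line that the arm cannot do raises ctrl.IKError and nothing moves.
- ctrl.close_job(): hands the job in; it is judged then, once.
The state is a dict: "time_s": time; "joint_pos": joint angles; "joint_velocities": joint speeds; "joint_torque": joint torques, N m; "tcp_pos": TCP position; "tcp_rot": TCP orientation; "force": force on the tool from outside, world axes, zero at the start; "torque": the same for the moment, N m; "width": finger opening in m; "grip_force": force on a finger pad.
Only numpy, scipy, OpenCV 4.12 (cv2) and the standard library are available. Lean on these libraries where they do the work, as an engineer would, in place of code of your own. Each camera call takes 0.05 s, during which the arm holds its last target. There are 200 camera calls.

### The job

Line up the solder spool, the cream pot, the red glue bottle and the white green-capped bottle that stand at the front right of the bench on the aluminium strip in order of height, one standing centred on each black pad: the shortest on the pad at the red tag, the tallest on the pad at the blue tag. Keep them upright, set each one down rather than letting it drop, and leave the charcoal block, tweezers and blue pliers where they are.

Things in the scene. Friction and masses are not known exactly. Their poses are not given: they have to be found in the camera images.
- solder_spool: Black spool of white wire standing on its flange at the front right, loose (a like thing at the back is not meant); both flanges 43 mm diameter (z 0 to 4 and 22 to 26 mm), 26 mm tall. Origin: centre of the underside, z up. 
- cream_pot: Cream-coloured round pot with lid, 33 mm diameter, 34 mm tall, standing loose. Origin: centre of the underside, z up. 
- glue_bottle: Red drop bottle, loose; round body 27 mm diameter up to 40 mm height, then a narrow nozzle; 60 mm tall in all. Origin: centre of the underside, z up. 
- pickle_bottle: White bottle with green cap, loose, at the front right (another one fixed at the back of the bench is not meant); round body 43 mm diameter up to about 50 mm height, cap 31 mm diameter from 62 mm up; 81 mm tall in all. Origin: centre of the underside, z up. 
- row_board: Flat aluminium strip fixed to the bench, 8 mm thick, 256 mm along its y, reaching from x = -35 to x = +58 mm. Origin: on its underside, below the middle of the row of pads; its top face is at z = 8 mm. Four flush black rubber pads, 42 mm diameter, lie along its y axis at y = -99, -33, +33 and +99 mm (x = 0). Its place and yaw vary.
- red_tag: Flat red tag, 24 x 34 x 2 mm, fixed on the strip behind one of the two end pads, at x = 42, y = +99 or -99 mm in the strip's frame (it varies). Marks the end pad for the shortest container. Origin: centre of its underside, on the strip's top face.
- blue_tag: Flat blue tag, 24 x 34 x 2 mm, fixed on the strip behind the other end pad, at x = 42 mm. Marks the end pad for the tallest container. Origin: centre of its underside.
- charcoal_block: Black block, 40 x 52 x 24 mm, loose bystander: leave alone. Origin: centre of the underside. Above it the round head of a magnifier lamp hangs over the bench at z = 0.38 to 0.47 m (centre x = 0.744, y = -0.125, radius 118 mm): swing the arm across close in.
- tweezers_a: Steel tweezers, 14 x 150 x 10 mm, lying along their y axis, loose bystander: leave alone. Origin: centre of the underside.
- pliers_blue: Pliers with blue handles, 53 x 150 x 10 mm, lying along their y axis, loose bystander: leave alone. Origin: centre of the underside.
There are look-alikes about, which are no part of the job. Of the things shaped like the cream_pot, the cream one is meant.

How it is judged:
At the end, for the whole second after the job is handed in: From the red tag's pad to the blue tag's pad stand solder spool, cream pot, red glue bottle, white bottle, one per pad: upright within 0.1 rad on the strip, each centre within 12 mm of its pad's centre along and across the strip, released and at rest (((y of red_tag in the frame of row_board above 0 m and y of solder_spool in the frame of row_board between 0.087 and 0.111 m and y of cream_pot in the frame of row_board between 0.021 and 0.045 m and y of glue_bottle in the frame of row_board between -0.045 and -0.021 m and y of pickle_bottle in the frame of row_board between -0.111 and -0.087 m) or (y of red_tag in the frame of row_board below 0 m and y of solder_spool in the frame of row_board between -0.111 and -0.087 m and y of cream_pot in the frame of row_board between -0.045 and -0.021 m and y of glue_bottle in the frame of row_board between 0.021 and 0.045 m and y of pickle_bottle in the frame of row_board between 0.087 and 0.111 m)) and x of solder_spool in the frame of row_board between -0.012 and 0.012 m and z of solder_spool in the frame of row_board between 0.005 and 0.012 m and angle between each of solder_spool, cream_pot, glue_bottle, pickle_bottle's own z axis and vertical below 0.1 rad and linear speed of each of solder_spool, cream_pot, glue_bottle, pickle_bottle below 0.02 m/s and contact force between the fingers and solder_spool below 0.05 N and x of cream_pot in the frame of row_board between -0.012 and 0.012 m and z of cream_pot in the frame of row_board between 0.005 and 0.012 m and contact force between the fingers and cream_pot below 0.05 N and x of glue_bottle in the frame of row_board between -0.012 and 0.012 m and z of glue_bottle in the frame of row_board between 0.005 and 0.012 m and contact force between the fingers and glue_bottle below 0.05 N and x of pickle_bottle in the frame of row_board between -0.012 and 0.012 m and z of pickle_bottle in the frame of row_board between 0.005 and 0.012 m and contact force between the fingers and pickle_bottle below 0.05 N); the robot touches nothing.
It fails at once if the charcoal block, tweezers or pliers are shifted by more than 20 mm (distance of any of charcoal_block, tweezers_a, pliers_blue from where it was at the start of the episode above 0.02 m).
It fails at once if a container is tipped by more than 0.5 rad (angle between any of solder_spool, cream_pot, glue_bottle, pickle_bottle's own z axis and vertical above 0.5 rad).
It fails at once if a container is dropped (moves at more than 0.6 m/s without being held) ((linear speed of solder_spool above 0.6 m/s and contact force between the fingers and solder_spool below 0.01 N) or (linear speed of cream_pot above 0.6 m/s and contact force between the fingers and cream_pot below 0.01 N) or (linear speed of glue_bottle above 0.6 m/s and contact force between the fingers and glue_bottle below 0.01 N) or (linear speed of pickle_bottle above 0.6 m/s and contact force between the fingers and pickle_bottle below 0.01 N)).
It also fails if it takes over 118 s, if anything falls off the work surface, if the arm or the gripper's body presses on something with over 40 N, if the wrist force passes 120 N, or if a joint passes its speed limit or range.

## Working session

There is one attempt and no reset: what is moved stays moved. The work goes in short steps, each a Python script; the robot and the scene stay as the last script left them, time stands still between calls to the robot, and variables do not carry over. Pictures are saved under pics/ and viewed, at most 14 in all, crops included, and the job is handed in when it is done.

```bash
mkdir -p pics
python3 - <<'E'
from bench import ctrl
import cv2,numpy as np
for n in("scene","side","wrist"):
    f=ctrl.grab_frame(n); cv2.imwrite(f"pics/{n}0.png",cv2.resize(f["image"][:,:,::-1],(800,600),interpolation=cv2.INTER_CUBIC))
    T=f["camera_from_world"]; print(n,f["vfov"],f["cx"],f["cy"],f["distortion"],(-T[:3,:3].T@T[:3,3]).round(3),T[2,:3].round(2))
print(ctrl.observe())
E
```

```text
scene 57.96291610046559 252.8014462200621 190.68177006703928 [-0.0023917  0.         0.         0.         0.       ] [ 0.153 -0.596  0.664] [ 0.49  0.53 -0.7 ]
side 51.33304934518517 255.14441295201112 190.9222540216174 [-0.10419791  0.          0.          0.          0.        ] [0.096 0.777 0.925] [ 0.37 -0.66 -0.65]
wrist 60.38804789568833 251.67461434297195 196.20535631960462 [-0.01120057  0.          0.          0.          0.        ] [0.161 0.608 0.383] [ 0.25 -0.1  -0.96]
{'time_s': 0.15, 'joint_pos': array([ 1.19154647e+00,  3.53536677e-01,  1.63392874e+00,  1.15132730e-05,
        1.15519026e+00, -2.39703888e-03]), 'joint_velocities': array([ 6.90533332e-04, -8.67045691e-04, -9.30201566e-04,  4.37381951e-05,
       -2.28264251e-03, -1.00408064e-03]), 'joint_torque': array([-3.28834367e-04, -5.94209790e+01, -3.34467781e+01,  6.98655657e-02,
        2.04689254e-02, -3.51213373e-05]), 'tcp_pos': array([0.22985856, 0.5808088 , 0.2140212 ]), 'tcp_rot': array([-5.88429763e-01, -3.08577711e+00,  1.63622627e-03]), 'force': array([-0.41542215,  0.19538317, -0.34545537]), 'torque': array([-0.01007024,  0.01462676,  0.01871245]), 'grip_force': 0.0, 'width': 0.09174375765255625}
```

View pics/scene0.png

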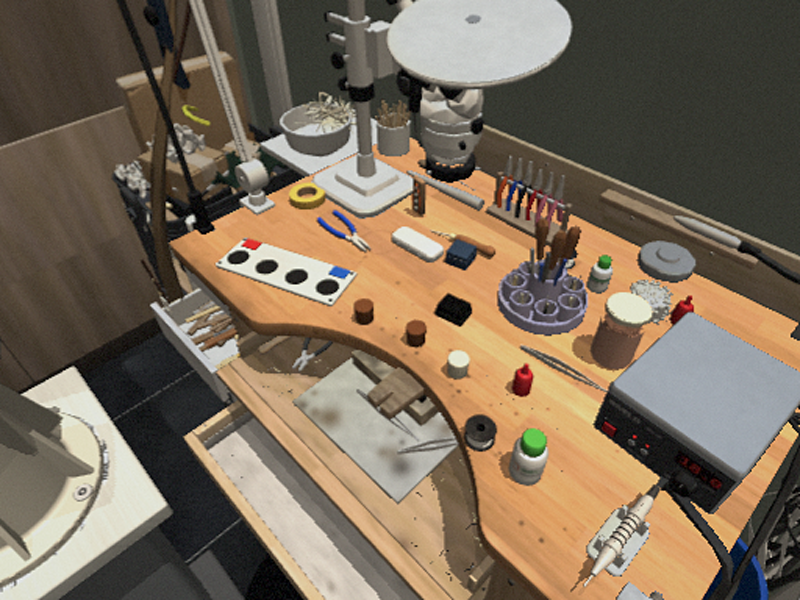

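View pics/side0.png

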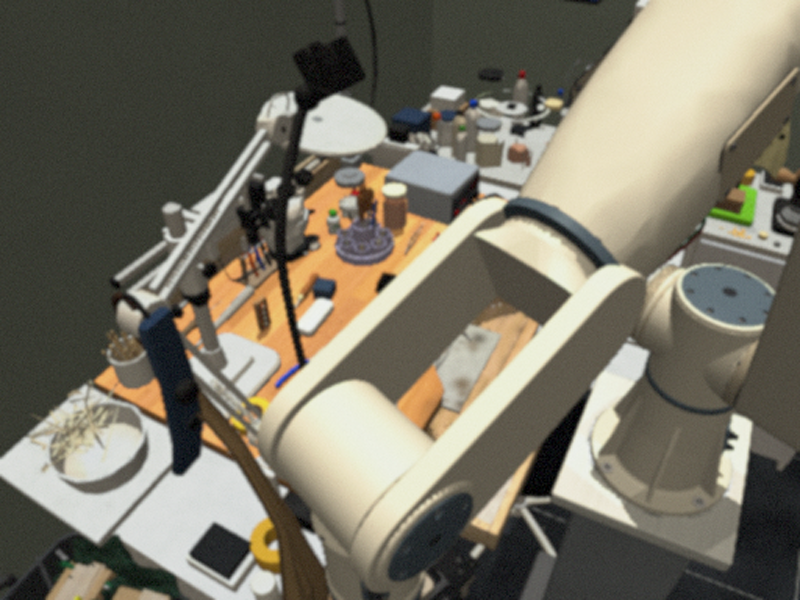

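The scene view (800x600) shows the spool at (481,432), cream pot (457,364), glue bottle (522,380) and pickle bottle (529,455). The pads run from (238,257) by the red tag to (327,287) by the blue tag. In the side view the arm hides the work area. I'll get coarse positions first, then look with the wrist camera.

```bash
cat > h.py <<'E'
import numpy as np,cv2
from scipy.spatial.transform import Rotation as R
def cam(f):
    h=f["image"].shape[0]; fo=h/2/np.tan(np.radians(f["vfov"])/2)
    return np.array([[fo,0,f["cx"]],[0,fo,f["cy"]],[0,0,1.]]),np.array(f["distortion"],float),np.array(f["camera_from_world"])
def ray(f,uv):
    K,d,T=cam(f); p=cv2.undistortPoints(np.array([[uv]],float),K,d).ravel()
    v=T[:3,:3].T@np.array([*p,1]); return -T[:3,:3].T@T[:3,3],v/np.linalg.norm(v)
def onplane(f,uv,z):
    o,v=ray(f,uv); return o+v*(z-o[2])/v[2]
def tri(obs):  # obs: list of (frame,uv)
    A=np.zeros((3,3));b=np.zeros(3)
    for f,uv in obs:
        o,v=ray(f,uv); M=np.eye(3)-np.outer(v,v); A+=M;b+=M@o
    return np.linalg.solve(A,b)
def proj(f,P):
    K,d,T=cam(f); return cv2.projectPoints(np.array([P],float),cv2.Rodrigues(T[:3,:3])[0],T[:3,3],K,d)[0].ravel()
def down(yaw): # tool z down; closing axis (tool y) at yaw in the world xy plane
    y=np.array([np.cos(yaw),np.sin(yaw),0]);z=np.array([0,0,-1.])
    return R.from_matrix(np.array([np.cross(y,z),y,z]).T).as_rotvec()
E
python3 - <<'E'
from bench import ctrl
from h import *
f=ctrl.grab_frame("scene")
for n,u,z in [("spool",(481,425),.026),("pot",(457,364),.017),("glue",(522,382),.02),("pickle",(529,455),.04),("pad1",(238,257),.008),("pad2",(267,266),.008),("pad3",(299,276),.008),("pad4",(327,287),.008),("red",(251,243),.01),("blue",(339,271),.01),("char",(454,308),.024),("brown1",(364,310),.02),("brown2",(416,331),.02),("tw1",(522,347),0),("tw2",(603,388),0),("plier",(345,230),0),("station",(605,420),0.03)]:
    print(n,onplane(f,np.array(u)*.64,z).round(3))
# tool y now
print(R.from_rotvec(ctrl.observe()["tcp_rot"]).as_matrix().round(2))
f=ctrl.grab_frame("wrist");T=f["camera_from_world"];Rt=R.from_rotvec(ctrl.observe()["tcp_rot"]).as_matrix()
print("cam in tool",Rt.T@((-T[:3,:3].T@T[:3,3])-ctrl.observe()["tcp_pos"]),"axes",(Rt.T@T[:3,:3].T).round(2))
for xy in [(.35,-.3),(.45,-.3),(.4,-.25),(.45,.1),(.4,.2)]:
  for yaw in np.radians([0,45,90,135,180,-45,-90]):
    q=ctrl.inverse_kinematics([*xy,.25],down(yaw)); print(xy,round(np.degrees(yaw)),None if q is None else np.round(q,2))
E
```

```text
spool [ 0.51  -0.374  0.026]
pot [ 0.572 -0.276  0.017]
glue [ 0.612 -0.367  0.02 ]
pickle [ 0.511 -0.45   0.04 ]
pad1 [0.476 0.192 0.008]
pad2 [0.5   0.131 0.008]
pad3 [0.526 0.066 0.008]
pad4 [0.544 0.006 0.008]
red [0.516 0.209 0.01 ]
blue [0.585 0.023 0.01 ]
char [ 0.652 -0.198  0.024]
brown1 [ 0.545 -0.093  0.02 ]
brown2 [ 0.573 -0.187  0.02 ]
tw1 [ 0.682 -0.318  0.   ]
tw2 [ 0.703 -0.451  0.   ]
plier [0.681 0.121 0.   ]
station [ 0.633 -0.487  0.03 ]
[[-0.93  0.37 -0.  ]
 [ 0.37  0.93 -0.  ]
 [ 0.   -0.   -1.  ]]
cam in tool [ 0.07373126 -0.00036538 -0.1693331 ] axes [[-0.   -0.96 -0.27]
 [ 1.   -0.   -0.  ]
 [ 0.   -0.27  0.96]]
(0.35, -0.3) 0 [-0.71  0.06  1.93 -0.    1.16 -0.71]
(0.35, -0.3) 45 [-0.71  0.06  1.93  0.    1.16 -1.5 ]
(0.35, -0.3) 90 [-0.71  0.06  1.93  0.    1.16 -2.28]
(0.35, -0.3) 135 None
(0.35, -0.3) 180 [-0.71  0.06  1.93  0.    1.16  2.43]
(0.35, -0.3) -45 [-0.71  0.06  1.93 -0.    1.16  0.07]
(0.35, -0.3) -90 [-0.71  0.06  1.93 -0.    1.16  0.86]
(0.45, -0.3) 0 [-0.59  0.19  1.77 -0.    1.18 -0.59]
(0.45, -0.3) 45 [-0.59  0.19  1.77  0.    1.18 -1.38]

[... 695 characters left out ...]
1.16  0.22]
(0.45, 0.1) 45 [ 0.22  0.06  1.93 -0.    1.16 -0.57]
(0.45, 0.1) 90 [ 0.22  0.06  1.93 -0.    1.16 -1.36]
(0.45, 0.1) 135 [ 0.22  0.06  1.93 -0.    1.16 -2.14]
(0.45, 0.1) 180 [ 0.22  0.06  1.93  0.    1.16 -2.93]
(0.45, 0.1) -45 [ 0.22  0.06  1.93 -0.    1.16  1.  ]
(0.45, 0.1) -90 [ 0.22  0.06  1.93 -0.    1.16  1.79]
(0.4, 0.2) 0 [ 0.46  0.03  1.95 -0.    1.16  0.46]
(0.4, 0.2) 45 [ 0.46  0.03  1.95 -0.    1.16 -0.33]
(0.4, 0.2) 90 [ 0.46  0.03  1.95 -0.    1.16 -1.11]
(0.4, 0.2) 135 [ 0.46  0.03  1.95  0.    1.16 -1.9 ]
(0.4, 0.2) 180 [ 0.46  0.03  1.95  0.    1.16 -2.68]
(0.4, 0.2) -45 [ 0.46  0.03  1.95 -0.    1.16  1.25]
(0.4, 0.2) -90 [ 0.46  0.03  1.95 -0.    1.16  2.03]
```

Run:
```python
from bench import ctrl
from h import *
f=ctrl.grab_frame("scene");s=ctrl.grab_frame("side")
print("pole base",onplane(f,np.array((203,228))*.64,0))
for a in [(203,228),(190,190),(170,135),(150,85),(120,0)]:
    o,v=ray(f,np.array(a)*.64)
    L=np.array([proj(s,o+v*t)/.64 for t in np.arange(.6,1.6,.05)])
    print(a,[(t.round(2),*(o+v*t).round(2),*p.astype(int)) for t,p in zip(np.arange(.6,1.6,.05),L) if 0<p[0]<800 and 0<p[1]<600][::2])
for n,u in [("white clamp",(258,200)),("iron holder",(617,540)),("iron low",(590,585)),("station corner bot",(597,430)),("sta left bot",(600,420)),("sta right bot",(725,505))]: print(n,onplane(f,np.array(u)*.64,0).round(3))
o=ctrl.observe()
print("blue thing",tri([(f,np.array((178,70))*.64),(s,np.array((175,400))*.64)]))
```

```text
pole base [0.47884531 0.33378802 0.        ]
(203, 228) [(np.float64(0.6), np.float64(0.32), np.float64(-0.13), np.float64(0.33), np.int64(536), np.int64(217)), (np.float64(0.7), np.float64(0.35), np.float64(-0.05), np.float64(0.27), np.int64(502), np.int64(263)), (np.float64(0.8), np.float64(0.37), np.float64(0.03), np.float64(0.22), np.int64(468), np.int64(310)), (np.float64(0.9), np.float64(0.4), np.float64(0.11), np.float64(0.16), np.int64(432), np.int64(357)), (np.float64(1.0), np.float64(0.43), np.float64(0.19), np.float64(0.11), np.int64(397), np.int64(405)), (np.float64(1.1), np.float64(0.45), np.float64(0.26), np.float64(0.05), np.int64(361), np.int64(452)), (np.float64(1.2), np.float64(0.48), np.float64(0.34), np.float64(-0.01), np.int64(325), np.int64(500)), (np.float64(1.3), np.float64(0.51), np.float64(0.42), np.float64(-0.06), np.int64(290), np.int64(546)), (np.float64(1.4), np.float64(0.54), np.float64(0.5), np.float64(-0.12), np.int64(255), np.int64(592))]
(190, 190) [(np.float64(0.6), np.float64(0.32), np.float64(-0.11), np.float64(0.36), np.int64(531), np.int64(205)
[... 3194 characters left out ...]
 np.int64(312), np.int64(300)), (np.float64(1.1), np.float64(0.5), np.float64(0.42), np.float64(0.41), np.int64(247), np.int64(353)), (np.float64(1.2), np.float64(0.53), np.float64(0.51), np.float64(0.38), np.int64(179), np.int64(411)), (np.float64(1.3), np.float64(0.56), np.float64(0.6), np.float64(0.36), np.int64(106), np.int64(472)), (np.float64(1.4), np.float64(0.59), np.float64(0.69), np.float64(0.34), np.int64(30), np.int64(536))]
white clamp [0.616 0.339 0.   ]
iron holder [ 0.517 -0.581  0.   ]
iron low [ 0.451 -0.586  0.   ]
station corner bot [ 0.633 -0.483 -0.   ]
sta left bot [ 0.651 -0.477  0.   ]
sta right bot [ 0.652 -0.652  0.   ]
blue thing [0.59330616 0.45614874 0.27923857]
```

View pics/wrist0.png

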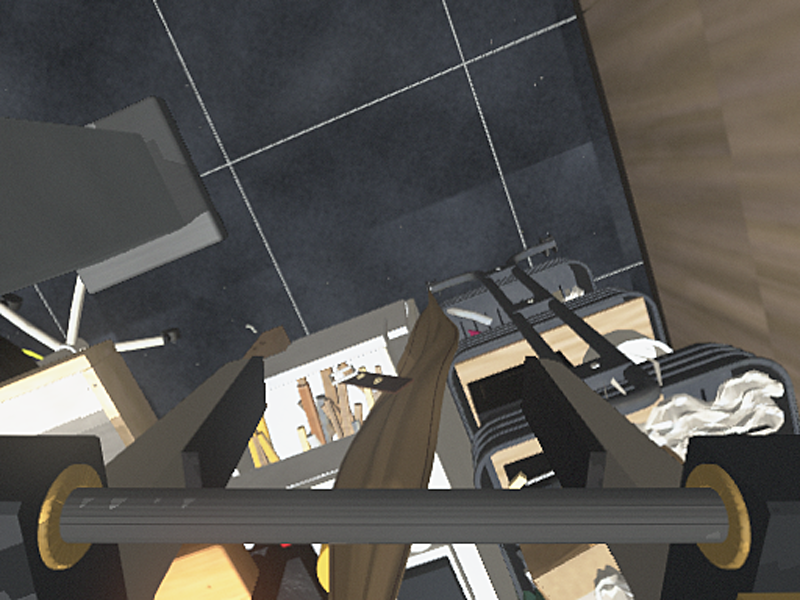

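The wrist view looks past the bench edge, and the fingers fill its lower part. A vertical black pole stands near (0.475, 0.34), so I retract inward before swinging round.

Run:
```python
from bench import ctrl
from h import *
import pickle
o=ctrl.observe()
ctrl.move_l([0.15,0.365,.26],max_speed=.25)
q=ctrl.inverse_kinematics([.42,.05,.27],down(-np.pi/2)); print(q)
F={}
ctrl.move_ptp([.42,.05,.27],down(-np.pi/2)); ctrl.wait(.2); F["s1"]=ctrl.grab_frame("wrist")
ctrl.move_l([.42,.13,.27],max_speed=.25); ctrl.wait(.2); F["s2"]=ctrl.grab_frame("wrist")
ctrl.move_ptp([.42,-.30,.27],down(-np.pi/2)); ctrl.wait(.2); F["p1"]=ctrl.grab_frame("wrist")
ctrl.move_l([.42,-.38,.27],max_speed=.25); ctrl.wait(.2); F["p2"]=ctrl.grab_frame("wrist")
pickle.dump(F,open("F.pkl","wb")); print(ctrl.observe()["time_s"],ctrl.observe()["tcp_pos"])
for a in("s","p"): cv2.imwrite(f"pics/{a}.png",np.vstack([cv2.resize(F[a+k]["image"],None,fx=.78,fy=.78) for k in "12"])[:,:,::-1])
```

```text
[ 1.14943565e-01 -3.02446782e-02  1.96911913e+00 -4.44089210e-16
  1.20271820e+00  1.68573989e+00]
6.4917 [ 0.42010013 -0.37914333  0.27013155]
```

View pics/s.png

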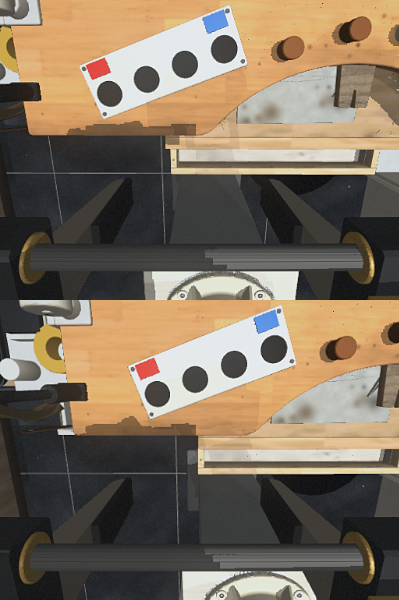

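View pics/p.png

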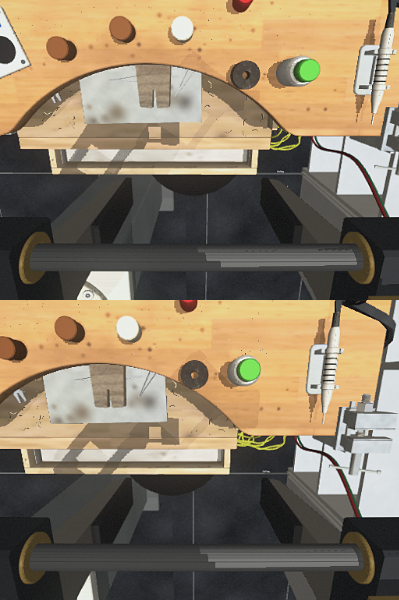

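Both strip views show the four pads as clean dark discs, with red at the left end and blue at the right. The pick views show the pot, spool and green cap. The red bottle is cut off at the top edge, so I'll take two more views from further forward.

```bash
cat > seg.py <<'E'
from h import *
def blobs(im,lo,hi,amin,amax,circ=0.):
    hsv=cv2.cvtColor(im,cv2.COLOR_RGB2HSV); m=cv2.inRange(hsv,lo,hi)
    m=cv2.morphologyEx(m,cv2.MORPH_OPEN,np.ones((3,3)))
    out=[]
    for c in cv2.findContours(m,cv2.RETR_EXTERNAL,cv2.CHAIN_APPROX_NONE)[0]:
        a=cv2.contourArea(c)
        if amin<a<amax and len(c)>5:
            M=cv2.moments(c); h=cv2.convexHull(c); cc=4*np.pi*a/cv2.arcLength(h,True)**2
            if cc>circ: out.append((round(M["m10"]/M["m00"],1),round(M["m01"]/M["m00"],1),int(a),round(cc,2),cv2.boundingRect(c)))
    return sorted(out)
RANGES={"dark":((0,0,0),(180,255,75),300,4000,.8),"green":((45,90,60),(80,255,255),200,5000,.5),"red":((0,170,70),(4,255,255),100,4000,.3),"red2":((174,150,70),(180,255,255),100,4000,.3),"blue":((105,100,80),(125,255,255),200,4000,.5),"white":((0,0,170),(60,75,255),300,3000,.8)}
E
python3 - <<'E'
from bench import ctrl
from seg import *
import pickle
F=pickle.load(open("F.pkl","rb"))
ctrl.move_l([.52,-.40,.27],max_speed=.25); ctrl.wait(.2); F["g1"]=ctrl.grab_frame("wrist")
ctrl.move_l([.52,-.30,.27],max_speed=.25); ctrl.wait(.2); F["g2"]=ctrl.grab_frame("wrist")
pickle.dump(F,open("F.pkl","wb"))
for k in F:
    for n,r in RANGES.items():
        b=[x for x in blobs(F[k]["image"],*r) if x[1]<250]
        if b: print(k,n,b)
cv2.imwrite("pics/g.png",np.vstack([cv2.resize(F[k]["image"],None,fx=.78,fy=.78) for k in ("g1","g2")])[:,:,::-1])
E
```

```text
s1 dark [(140.4, 119.9, 724, 0.94, (125, 104, 31, 32)), (187.6, 101.0, 772, 0.96, (172, 85, 32, 33)), (236.7, 82.1, 814, 0.96, (221, 65, 32, 34)), (287.2, 62.5, 874, 0.97, (271, 45, 33, 36))]
s1 red [(125.7, 87.6, 466, 0.81, (111, 75, 30, 26))]
s1 blue [(275.8, 27.3, 560, 0.79, (260, 13, 32, 29))]
s2 dark [(202.0, 121.2, 664, 0.87, (186, 105, 32, 31)), (250.7, 102.1, 715, 0.9, (235, 85, 31, 33)), (299.8, 82.1, 828, 0.96, (284, 65, 33, 34)), (350.7, 62.9, 870, 0.96, (335, 46, 33, 35))]
s2 red [(182.5, 88.8, 220, 0.64, (174, 78, 18, 23))]
s2 blue [(341.3, 27.4, 557, 0.8, (326, 13, 31, 29))]
p1 green [(393.0, 90.0, 728, 0.94, (376, 76, 34, 29))]
p1 white [(232.9, 35.1, 473, 0.92, (221, 21, 24, 28))]
p2 green [(319.0, 88.8, 626, 0.95, (305, 75, 29, 29))]
p2 white [(163.5, 35.3, 626, 0.92, (149, 20, 29, 31))]
g1 dark [(78.2, 48.9, 1710, 0.83, (50, 28, 56, 43)), (233.4, 174.2, 856, 0.96, (217, 157, 33, 35))]
g1 green [(295.9, 180.1, 513, 0.95, (283, 167, 27, 27))]
g1 red [(223.5, 87.1, 316, 0.95, (214, 77, 21, 21))]
g1 white [(151.1, 124.4, 535, 0.96, (138, 111, 27, 27))]
g2 dark [(15.8, 145.2, 712, 0.95, (1, 130, 31, 31)), (159.6, 49.7, 1557, 0.83, (135, 29, 50, 43)), (308.5, 174.4, 791, 0.87, (291, 158, 35, 34))]
g2 green [(382.1, 180.8, 575, 0.96, (368, 168, 29, 27))]
g2 red [(308.5, 88.4, 306, 0.93, (299, 78, 20, 22))]
g2 white [(232.6, 125.2, 515, 0.95, (220, 112, 26, 27))]
```

View pics/g.png

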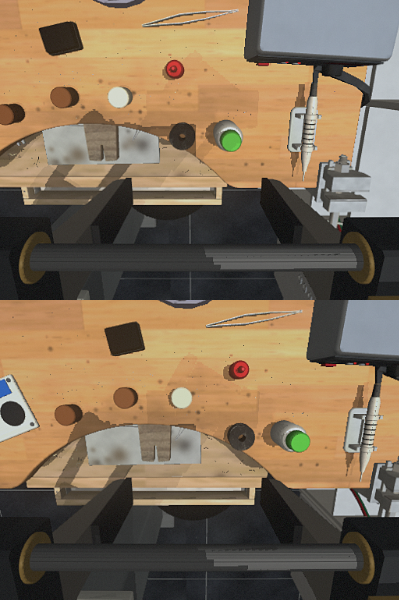

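The forward views (0.78 scale) show everything clear: the glue bottle at (175,69), pot (119,97), spool (182,136) and green cap (231,140) in the upper picture. I'll triangulate each of these and the pads.

Run:
```python
from h import *
import pickle,json
F=pickle.load(open("F.pkl","rb"))
t=lambda k1,a,k2,b: tri([(F[k1],a),(F[k2],b)])
pads=np.array([t("s1",a,"s2",b) for a,b in [((140.4,119.9),(202,121.2)),((187.6,101),(250.7,102.1)),((236.7,82.1),(299.8,82.1)),((287.2,62.5),(350.7,62.9))]])
print(pads.round(4))
G={}
for z in(.008,):
    P=np.array([[ (onplane(F["s1"],a,z)+onplane(F["s2"],b,z))/2] for a,b in [((140.4,119.9),(202,121.2)),((187.6,101),(250.7,102.1)),((236.7,82.1),(299.8,82.1)),((287.2,62.5),(350.7,62.9))]])[:,0]
    print(P.round(4)); print(np.linalg.norm(np.diff(P,axis=0),axis=1))
c=P.mean(0); d=P[0]-P[3]; yaw=np.arctan2(d[1],d[0])-np.pi/2
print("strip",c,np.degrees(yaw))
G["pads"]=[(c+s*np.array([-np.sin(yaw),np.cos(yaw),0])).tolist() for s in(.099,.033,-.033,-.099)];G["yaw"]=yaw
for n,a,b,z in [("spool",(233.4,174.2),(308.5,174.4),.026),("pot",(151.1,124.4),(232.6,125.2),.034),("glue",(223.5,87.1),(308.5,88.4),.04),("pickle",(295.9,180.1),(382.1,180.8),.081)]:
    p=t("g1",a,"g2",b); q=[onplane(F["g1"],a,z),onplane(F["g2"],b,z)]; print(n,p.round(4),q[0].round(4),q[1].round(4)); G[n]=((q[0]+q[1])/2).tolist()
json.dump(G,open("G.json","w"));print(G)
```

```text
[[0.4771 0.1916 0.0099]
 [0.5002 0.1296 0.0139]
 [0.5235 0.0687 0.008 ]
 [0.5463 0.0065 0.0058]]
[[0.477  0.1921 0.008 ]
 [0.5003 0.1302 0.008 ]
 [0.5235 0.0687 0.008 ]
 [0.546  0.007  0.008 ]]
[0.06611467 0.06571333 0.06574253]
strip [0.51169319 0.09948736 0.008     ] 20.460495794237502
spool [ 0.5077 -0.3765  0.0139] [ 0.5099 -0.3772  0.026 ] [ 0.5105 -0.3743  0.026 ]
pot [ 0.5726 -0.2788  0.0322] [ 0.5728 -0.2794  0.034 ] [ 0.5727 -0.2789  0.034 ]
glue [ 0.6149 -0.3679  0.0375] [ 0.6151 -0.3682  0.04  ] [ 0.6145 -0.3675  0.04  ]
pickle [ 0.5122 -0.4511  0.0713] [ 0.5144 -0.4497  0.081 ] [ 0.5144 -0.4471  0.081 ]
{'pads': [[0.4770866025277472, 0.19224178753821847, 0.008000000000000007], [0.5001576603907107, 0.13040550135377993, 0.008000000000000007], [0.5232287182536743, 0.06856921516934135, 0.008000000000000007], [0.5462997761166378, 0.0067329289849027835, 0.008000000000000007]], 'yaw': np.float64(0.35710301819989665), 'spool': [0.5101903776112613, -0.3757518019433119, 0.026000000000000023], 'pot': [0.5727475503851334, -0.2791628819303845, 0.034], 'glue': [0.6147885256144947, -0.3678439493639384, 0.03999999999999998], 'pickle': [0.5144025872250411, -0.4484271090947567, 0.08100000000000002]}
```

```bash
cat > act.py <<'E'
from bench import ctrl
from h import *
import json
G=json.load(open("G.json")); O=down(G["yaw"]); MID=[.43,-.15]
SAFE=.19
def pick(xy,ztcp,opening):
    ctrl.gripper_to(opening); ctrl.move_ptp([*xy,SAFE],O)
    print("hit on descent:",ctrl.move_l([*xy,ztcp],max_speed=.12,force_limit=15))
    ctrl.gripper_to(0.0); o=ctrl.observe(); print("width",o["width"].__round__(4),"grip",o["grip_force"],"tcp",o["tcp_pos"].round(4))
    ctrl.move_l([*xy,SAFE],max_speed=.15); print("lifted width",round(ctrl.observe()["width"],4))
def place(pad,ztcp,w,back=True):
    x,y=G["pads"][pad][:2]
    ctrl.move_ptp([*MID,SAFE],O); ctrl.move_ptp([x,y,SAFE],O)
    ctrl.move_l([x,y,ztcp+.008+.012],max_speed=.12)
    print("contact:",ctrl.move_l([x,y,ztcp+.008-.003],max_speed=.02,force_limit=6)); o=ctrl.observe(); print("tcp",o["tcp_pos"].round(4),"width",round(o["width"],4))
    ctrl.gripper_to(w+.025); ctrl.wait(.2); ctrl.move_l([x,y,SAFE],max_speed=.12)
    if back: ctrl.move_ptp([*MID,SAFE],O)
    print("t",round(ctrl.observe()["time_s"],1))
E
python3 - <<'E'
from act import *
ctrl.move_ptp([.45,-.38,SAFE],O)
pick((.513,-.4495),.022,.075)
place(3,.022,.043)
E
```

```text
hit on descent: False
width 0.0419 grip 30.000261064851657 tcp [ 0.5129 -0.4496  0.0221]
lifted width 0.0421
contact: True
tcp [0.5463 0.0067 0.03  ] width 0.042
t 21.2
```

Run:
```python
from act import *
pick((.5095,-.3758),.004,.072)
place(0,.004,.043)
f=ctrl.grab_frame("scene"); cv2.imwrite("pics/c1.png",cv2.resize(f["image"][80:340,100:400,::-1],None,fx=2.3,fy=2.3,interpolation=cv2.INTER_CUBIC))
```

```text
hit on descent: False
width 0.0373 grip 30.000456747366115 tcp [ 0.5096 -0.3758  0.0041]
lifted width 0.0375
contact: True
tcp [0.4771 0.1923 0.0119] width 0.0375
t 34.3
```

View pics/c1.png

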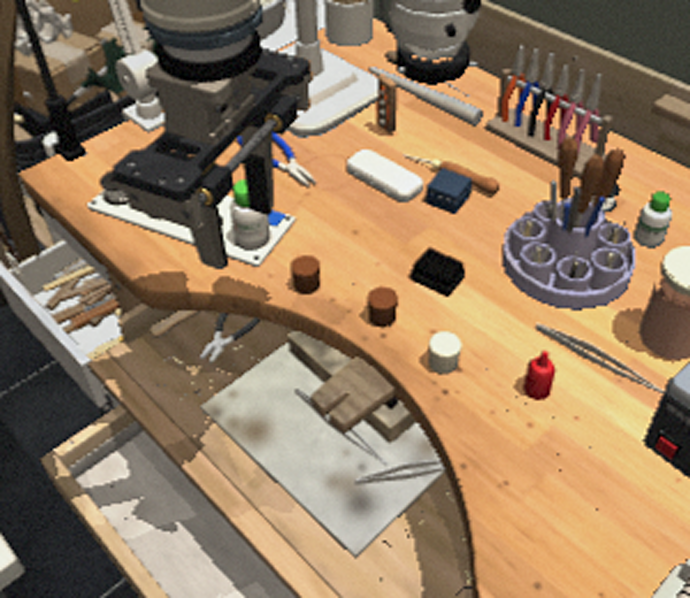

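The crop shows the pickle bottle upright on the blue pad at (250,220). The pot (445,350) and glue bottle (540,378) are undisturbed, and the gripper hides the spool. I'll place the other two, then inspect the row, the spool especially because its grip width read low.

Run:
```python
from act import *
from seg import *
pick((.6148,-.3679),.010,.057)
place(2,.010,.027)
pick((.5727,-.279),.004,.060)
place(1,.004,.033,back=False)
ctrl.move_l([.42,.1,.27],max_speed=.2)
ctrl.move_ptp([.42,.05,.27],down(-np.pi/2)); ctrl.wait(.3); a=ctrl.grab_frame("wrist"); s=ctrl.grab_frame("scene")
ctrl.move_l([.42,.13,.27],max_speed=.25); ctrl.wait(.3); b=ctrl.grab_frame("wrist")
import pickle; pickle.dump((a,b,s),open("E.pkl","wb"))
print(ctrl.observe()["time_s"])
for n,f in(("a",a),("b",b)):
  for k,r in RANGES.items(): print(n,k,[x for x in blobs(f["image"],*r) if x[1]<200])
cv2.imwrite("pics/e.png",np.vstack([cv2.resize(a["image"][:170,60:360],None,fx=2,fy=2)[:,:,::-1]]+[cv2.resize(s["image"][110:240,80:380],(600,260))[:,:,::-1]]))
```

```text
hit on descent: False
width 0.026 grip 30.00092719848908 tcp [ 0.6148 -0.3679  0.0101]
lifted width 0.0261
contact: True
tcp [0.5231 0.0686 0.018 ] width 0.0262
t 46.8
hit on descent: False
width 0.0321 grip 30.00050514936447 tcp [ 0.5728 -0.279   0.0042]
lifted width 0.0321
contact: True
tcp [0.5    0.1304 0.012 ] width 0.0325
t 58.0
61.525
a dark []
a green [(294.7, 52.3, 713, 0.93, (280, 36, 30, 34))]
a red [(125.2, 87.9, 463, 0.81, (111, 75, 30, 26))]
a red2 []
a blue [(275.1, 27.4, 558, 0.79, (260, 13, 31, 30))]
a white [(180.2, 101.7, 551, 0.89, (167, 87, 29, 29))]
b dark []
b green [(372.0, 52.8, 798, 0.95, (356, 37, 33, 32))]
b red [(183.4, 89.0, 260, 0.76, (174, 78, 19, 23))]
b red2 []
b blue [(341.3, 27.5, 556, 0.78, (326, 13, 31, 30))]
b white [(250.0, 102.4, 525, 0.92, (236, 90, 28, 26))]
```

View pics/e.png

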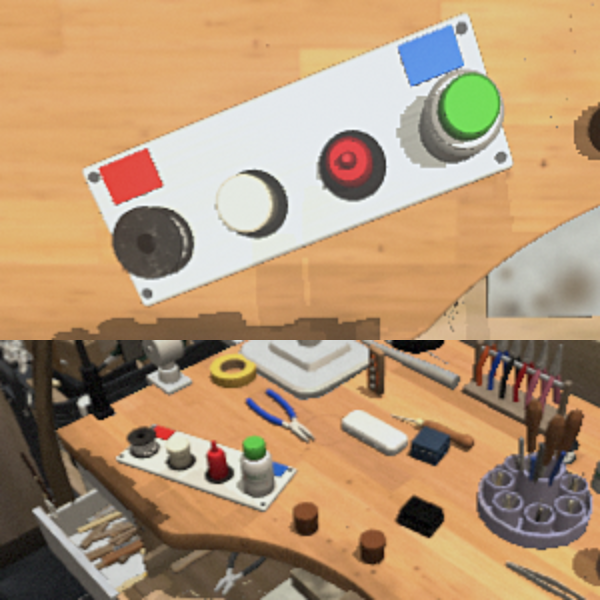

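The wrist view shows all four upright and in order on their pads (spool hub at (147,243) in the crop), and the bystanders have not moved. Next, a numeric check of the offsets in the strip frame.

Run:
```python
from h import *
import pickle,json
a,b,s=pickle.load(open("E.pkl","rb"));G=json.load(open("G.json"));y=G["yaw"];X=np.array([np.cos(y),np.sin(y)]);Y=np.array([-np.sin(y),np.cos(y)])
for n,f,uv,z,p in [("spool",a,(133.5,121.5),.034,0),("pot",a,(180.2,101.7),.040,1),("pot",b,(250,102.4),.040,1),("glue nozzle",a,(234,79.5),.068,2),("glue shoulder",a,(234.5,81),.048,2),("pickle",a,(294.7,52.3),.085,3),("pickle",b,(372,52.8),.085,3)]:
    d=onplane(f,uv,z)[:2]-np.array(G["pads"][p][:2]); print(n,(d@X*1e3).round(1),(d@Y*1e3).round(1))
```

```text
spool -0.1 -0.8
pot 0.6 2.2
pot -1.0 0.3
glue nozzle -0.9 -0.1
glue shoulder -0.9 0.4
pickle 0.4 -0.5
pickle 0.6 1.4
```

All are within about 2 mm of their pad centres.

```bash
python3 -c "
from bench import ctrl
print(ctrl.close_job())"
```

```text
the job is handed in; nothing more can be done
None
```

The job is handed in: spool, cream pot, red glue bottle and white bottle stand upright in that order from the red tag to the blue tag, each measured within about 2 mm of its pad centre, and the charcoal block, tweezers and pliers were not disturbed; the judge's verdict was not shown.

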